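Hold the doser's spring shutter half open for inspection

ROBOT

A 7-joint arm with a two-finger parallel gripper is mounted at the origin on the work surface; the furniture and walls round the work are solid. World frame = base frame: x ahead of the robot, y to its left, z up, the work surface at z = 0. Lengths are in mm, angles in rad, forces in N, time in s.
With the tool pointing down it reaches from about 400 to 925 mm from the base axis. Payload 4.1 kg.
Tool frame: the origin (TCP) lies between the finger pads; the fingertips stand 22 mm ahead of it and the grasp point (between the pads) lies 3 mm ahead of it; z points along the fingers, x is the direction in which the jaws open and shut, and the axes are right-handed (so a half turn about z gives the same grasp; the last joint's range is limited). The gripper opens to 85 mm and grips with 20 to 120 N. Pads are 22 mm wide; open, the fingers measure 114 mm over their backs; the gripper's body (76 mm by 85 mm) begins 54 mm behind the grasp point. The pads swing forward as they close: fully open they stand 13 mm farther back than shut.
Start: joints at [-1.269, 0.398, 0.045, 1.537, -0.019, 1.207, -0.051], TCP at [253.582, 598.528, 253.347] pointing down, gripper open.
Joint ranges: [-2.82, 2.82], [-0.49, 2.23], [-1.37, 1.46], [0, 2.46], [-1.36, 4.5], [0.23, 2], [-2.94, 2.94]. Speed limits (rad/s): [2.57, 2.57, 3.14, 3.14, 3.14, 3.14, 3.14].

INTERFACE

Orientations are given as a 3x3 rotation matrix whose columns are the frame's x, y, z axes.
In Python, from plant import telemetry, eyes, job_done gives the robot as it stands.
- The arm moves only by the tool apply_moves, never from a script. Its argument "series" is a list that holds one entry, the list of rows, each a list of 6 numbers: the shift along the tool's x, y, z normalised to -1 to 1, where 1 is 0.6 m, then the turn, a rotation vector about the tool's x, y, z normalised to -1 to 1, where 1 is pi/4 rad. In form: [[[x, y, z, ax, ay, az], ...]]. A call has 1 to 20 rows; each row is the pose to reach, as a shift and turn from the pose commanded when the call began, along the tool's axes at that moment; what a row does not reach only later rows make up. A row lasts 1/8 s, in which the tool goes at most 62.5 mm and 10.7 degrees, less where a joint would pass 70% of its speed; a pose out of reach is approached as far as the arm can. A call with a number of a shift or a turn outside -1 to 1 is refused whole. A call with a gripper value outside its range is refused whole. "claw" is the opening, from 0 (shut) to 1 (fully open), set as the call begins (left out, the last holds). The fingers move at their own pace and stop on an object; the grip force is fixed at half the most. Time passes only in rows, so rows that repeat a pose let the fingers close. It gives the time, the measured TCP pose, the force and the opening at its end, in the units of the state.
- telemetry.state(): the state, without advancing time (a new reading comes with each control period).
- eyes.grab_frame(name): name is "scene" or "side" or "wrist"; returns a dict with "pixels" (480x640x3 uint8, blue, green, red), "camera_matrix" (3x3 intrinsics, pixels), "k1" (the pictures are not rectified: a ray, as slopes to the right and down, at radius r is drawn at 1 + k1 r^2 times it, then the intrinsics apply), "R" (3x3) and "t" (3): a world point X has camera coordinates R X + t. Camera axes: x right, y down, z forward; pixel columns grow to the right and rows downward; lengths in mm; the calibration is good to about 2 mm. A picture is of the moment at which its call begins. There is no depth.
- job_done(): hands the job in, once; it reports no verdict.
The state is a dict: "time_s": time; "q": joint angles; "qd": joint speeds; "effort": joint torques, N m; "position": TCP position; "tool_rot": TCP orientation; "force": force on the tool from outside, world axes, zero at the start; "moment": the same for the moment, N m; "opening": finger opening in mm.
Only numpy, scipy, OpenCV 4.12 (cv2) and the standard library are available. Lean on these libraries where they do the work, as an engineer would, in place of code of your own. Each camera call takes 0.05 s, during which the arm holds its last target.

TASK

The portion doser has been emptied and washed, and the hygienist wants to look down the open hopper at the edge of its shutter and the seat. First put the ball-topped lever of the agitator drive into neutral, upright at its long middle mark, and only then pull the spring-closed shutter out by its upright grip to half of its travel. Finish while holding the shutter there: do not let go, and leave everything else standing where it is.

Things in the scene. Friction and masses are not known exactly. Their poses are not given: they have to be found in the camera images.
- doser: Portion doser, fixed, placed and turned variously. Origin on the table under the axis of its open hopper (158 mm across, rim at 306 mm); x points from its front (shutter grip) to its back, y to the left seen from the front. Shut, the grip is at (-0.175, 0); the gearbox with the lever is at its right, pivot at (-0.110, -0.195, 0.085). Chain guard at y = -0.098 rises to 237 mm at the hopper.
- shutter (a joint): Travel of the shutter in m: 0 = shut, 0.070 = fully out, half = 0.035. It slides level along the doser's -x, out of its front. A spring always pulls it shut: about 4 N when shut, 10 N at half, 17 N fully out. Three dark marks on the left guide (shut, half, fully out; the half one thickest) and a dark pointer on the blade show the travel.
- shutter_grip (a point): Middle of the shutter's upright black grip, a round post 24 mm in diameter with a domed top, 173 to 224 mm above the table; this point is at 197 mm. It stands on a steel cross-bar 20 mm wide and 134 mm long (along the doser's y), top at 164 mm. When shut, it stands 96 mm in front of the hopper's rim.
- lever (a joint): Angle of the drive's lever in rad about the doser's y axis: 0 = neutral, upright, at the long middle mark on the round dome under it; positive = leaning to the doser's back (drive engaged, as found), negative = to its front; stops at -0.6 and 0.6, short marks at -0.45 and 0.45. Stiff (about 2.5 N at the ball), it stays where it is left.
- lever_ball (a point): Centre of the black ball, 30 mm in diameter, on top of the lever; 130 mm from the pivot, so 215 mm above the table when upright. Straight under it a 24 mm collar, then only the lever's flat bar (10 x 6 mm); the dome's top is 143 mm above the table.
- lever_pivot (a point): Pivot of the lever, inside the dome, 85 mm above the table; the lever turns about the doser's y axis here.
- catch_can: Open tinplate can, 71 mm across and 106 mm high, standing on the doser's foot plate under the spout; origin at the centre of its underside. Not to be moved.
- oil_can: Small oil can, 62 x 80 x 152 mm, standing behind the doser's motor; origin at the centre of its underside. Not to be moved.
- spanner: Steel combination spanner, 149 mm long and 6 mm thick, lying in front of the doser; origin at the centre of its underside. Not to be moved.
- full_can: Closed tinplate can, 71 mm across and 107 mm high, standing to the left of the doser; origin at the centre of its underside. Not to be moved.
- bench_brush: Wooden bench brush, 271 mm long, 46 mm high, lying at the left; origin at the centre of its underside. Not to be moved.
- spray_bottle: Spray bottle, 72 x 77 x 198 mm, standing at the right; origin at the centre of its underside. Not to be moved.

How it is judged:
By the outcome, as a careful person would: the job done as asked, in the order asked, and still so for the second after the job is handed in, while the arm keeps its last pose, push and grip.
It also fails if it takes over 48 s, if anything falls off the work surface, if the arm or the gripper's body presses on something with over 40 N, if the wrist force passes 120 N, or if a joint passes its speed limit or range.

## Working session

There is one attempt and no reset: what is moved stays moved. The work goes in short steps, Python scripts to look and compute and a tool call to move; the robot and the scene stay as the last step left them, time stands still between calls to the robot, and variables do not carry over. Pictures are saved under pics/ and viewed, and the job is handed in when it is done.

Besides the shell and the picture viewer there is one more tool, called in YAML: its name, and indented under it one key for each argument. apply_moves: Moves the arm, as the interface text tells. Scaled input: -1 to 1 covers 0.6 m each way for a shift and pi/4 rad each way for a turn. Its arguments: {"type":"object","properties":{"series":{"type":"array","items":{"type":"array","items":{"type":"array","items":{"type":"number","minimum":-1,"maximum":1}}}},"claw":{"type":"number"}},"required":["series"]}

```bash
ls; mkdir -p pics; cat > h.py <<'E'
import numpy as np, cv2, pickle
from plant import telemetry, eyes
def grab(n,tag):
    f=eyes.grab_frame(n); cv2.imwrite(f'pics/{tag}.png',f['pixels']); pickle.dump(f,open(f'pics/{tag}.pkl','wb')); return f
def load(tag): return pickle.load(open(f'pics/{tag}.pkl','rb'))
def ray(f,uv):
    K=np.array(f['camera_matrix'],float); k=float(f['k1'])
    p=cv2.undistortPoints(np.array([[uv]],float),K,np.array([k,0,0,0,0]))[0,0]
    R=np.array(f['R']);t=np.array(f['t']).ravel()
    d=R.T@np.array([p[0],p[1],1.]); return -R.T@t, d/np.linalg.norm(d)
def onz(f,uv,z):
    o,d=ray(f,uv); return o+d*(z-o[2])/d[2]
def proj(f,X):
    K=np.array(f['camera_matrix'],float); c=np.array(f['R'])@np.array(X,float)+np.array(f['t']).ravel()
    a=c[:2]/c[2]; a=a*(1+f['k1']*(a@a)); return K[:2,:2]@a+K[:2,2]
def tri(l):
    A=np.zeros((3,3));b=np.zeros(3)
    for f,uv in l:
        o,d=ray(f,uv);P=np.eye(3)-np.outer(d,d);A+=P;b+=P@o
    X=np.linalg.solve(A,b)
    return X,[np.linalg.norm((np.eye(3)-np.outer(ray(f,uv)[1],ray(f,uv)[1]))@(X-ray(f,uv)[0])) for f,uv in l]
E
python3 - <<'E'
from h import *
s=telemetry.state();print(s)
for n in("scene","side","wrist"):
    f=grab(n,n+'0');print(n,np.round(-np.array(f['R']).T@np.array(f['t']).ravel()),f['k1'])
E
```

```text
pics
{'time_s': 0.0, 'q': array([-1.26898318,  0.39919196,  0.04501233,  1.53790272, -0.0187097 ,
        1.20689934, -0.05068935]), 'qd': array([-0.000932  ,  0.00049659,  0.00023167,  0.00067272, -0.00043538,
        0.00086511,  0.00061916]), 'effort': array([-2.41936759e-04, -4.75125754e+01,  1.36444576e+00, -2.54224545e+01,
        1.16392513e-02,  9.56719770e-03,  1.01194956e-05]), 'position': array([253.3369668 , 597.94345611, 252.25290261]), 'tool_rot': array([[ 3.90038786e-01,  9.20798191e-01, -6.61123579e-04],
       [ 9.20796307e-01, -3.90039329e-01, -1.86643346e-03],
       [-1.97647275e-03,  1.19221291e-04, -9.99998040e-01]]), 'force': array([ 0.19171341,  0.06671103, -0.02742067]), 'moment': array([ 0.00276374, -0.00742641,  0.03106418]), 'opening': 85.5557701127165}
scene [-106. -618. 1704.] -0.04899318082038348
side [  633. -1397.   827.] -0.00017633280991461204
wrist [185. 627. 374.] -0.06898287163982708
```

View pics/scene0.png

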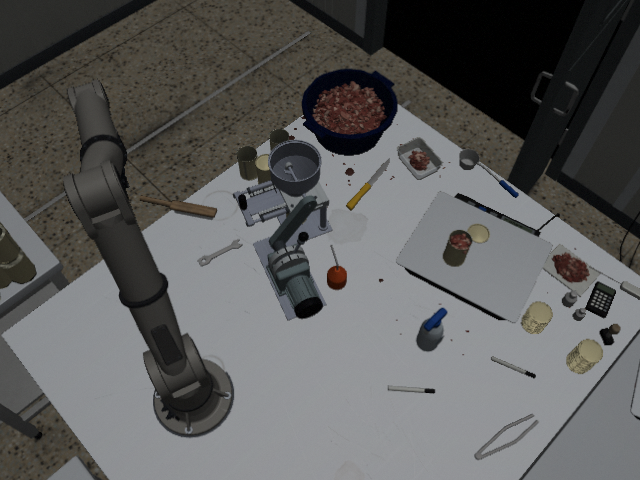

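View pics/side0.png

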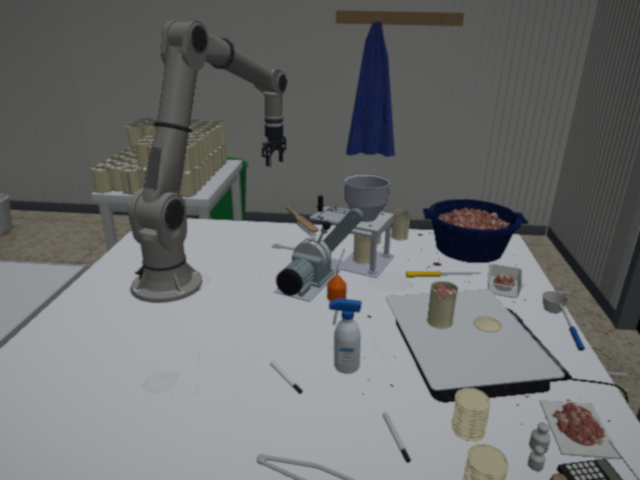

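View pics/wrist0.png

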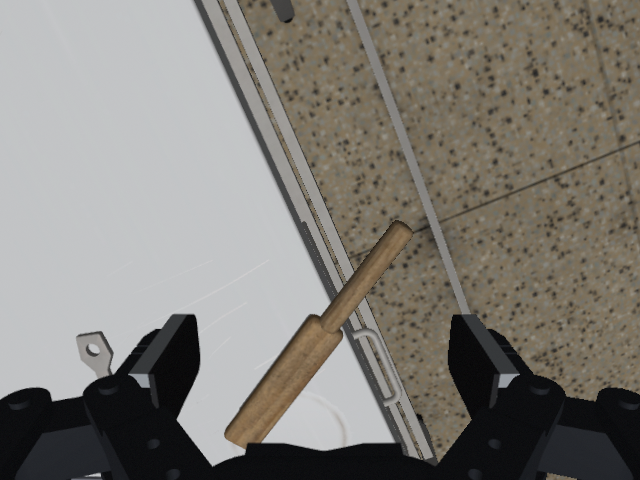

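```bash
python3 - <<'E'
from h import *
a=load('scene0')['pixels'][130:330,180:380]; cv2.imwrite('pics/c1.png',cv2.resize(a,None,fx=3,fy=3,interpolation=cv2.INTER_CUBIC))
a=load('side0')['pixels'][165:315,250:430]; cv2.imwrite('pics/c2.png',cv2.resize(a,None,fx=4,fy=4,interpolation=cv2.INTER_CUBIC))
E
```

```text
(no output)
```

View pics/c1.png

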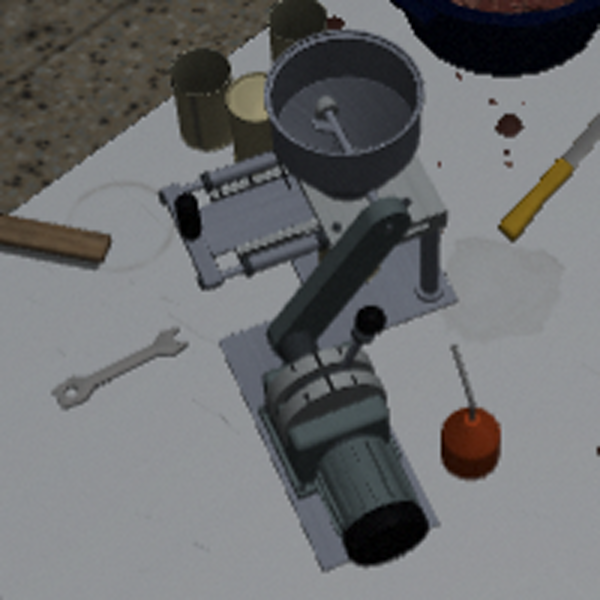

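View pics/c2.png

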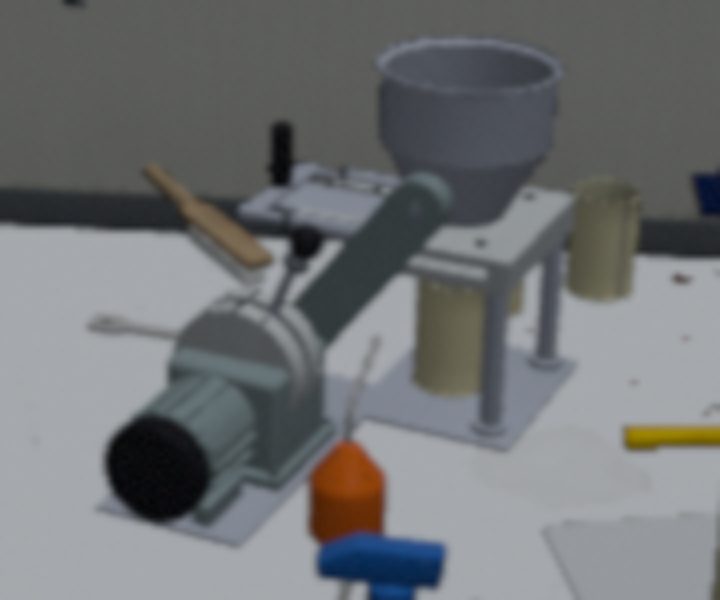

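```bash
python3 - <<'E'
from h import *
sc,sd=load('scene0'),load('side0')
def blob(f,x0,y0,x1,y1,th):
    g=f['pixels'][y0:y1,x0:x1].max(2); m=(g<th).astype(np.uint8)
    n,l,st,c=cv2.connectedComponentsWithStats(m)
    return [(st[i].tolist()[:5],(c[i]+[x0,y0]).round(1).tolist()) for i in range(1,n) if st[i,4]>10]
print('ball sc',blob(sc,295,225,312,246,45));print('grip sc',blob(sc,234,188,250,212,45))
print('ball sd',blob(sd,318,216,336,233,45));print('grip sd',blob(sd,312,190,328,214,40))
B=tri([(sc,(303.3,236.7)),(sd,(326.3,225.5))]);print('ball',B)
H=tri([(sc,(295,166.2)),(sd,(367.5,182.3))]);print('rim',H, onz(sc,(295,166.2),306))
E
```

```text
ball sc [([0, 0, 5, 6, 17], [296.2, 226.7]), ([2, 7, 12, 14, 101], [302.1, 237.7])]
grip sc [([4, 6, 9, 16, 108], [242.3, 201.9])]
ball sd [([0, 6, 13, 8, 53], [325.1, 224.6])]
grip sd [([6, 6, 5, 15, 69], [319.9, 202.9])]
ball (array([512.47014363,  75.41796752, 200.63625581]), [np.float64(0.2604482481201956), np.float64(0.26044824812015116)])
rim (array([630.5002296 , 227.73993598, 296.23605168]), [np.float64(5.881465421017449), np.float64(5.881465421017359)]) [618.93551308 219.01522615 306.        ]
```

```bash
python3 - <<'E'
from h import *
sc,sd=load('scene0'),load('side0')
G=tri([(sc,(242.3,201.9)),(sd,(319.9,202.9))]);print('grip',G)
pts=[(265,105),(425,95),(345,30),(300,172),(395,170),(290,50),(400,50)]
P=np.array([onz(sc,(u/3+180,v/3+130),306)[:2] for u,v in pts])
A=np.c_[2*P,np.ones(len(P))];s=np.linalg.lstsq(A,(P**2).sum(1),rcond=None)[0];print('circle',s[:2],np.sqrt(s[2]+s[0]**2+s[1]**2), np.hypot(*(P-s[:2]).T))
for h in (s[:2],):
  d=h-G[0][:2];yaw=np.arctan2(d[1],d[0]);print(np.hypot(*d),np.degrees(yaw))
  R=np.array([[np.cos(yaw),-np.sin(yaw)],[np.sin(yaw),np.cos(yaw)]])
  print('pivot',h+R@[-110,-195]); 
  b=np.array([512.5,75.4]);print('ball local',R.T@(b-h))
print(onz(sc,(302.3,237.2),205))
print(proj(sc,[633,-1397,827]))
E
```

```text
grip (array([469.46073455, 299.48602265, 191.7735308 ]), [np.float64(0.0065234850454360055), np.float64(0.0065234850452249495)])
circle [622.39778758 222.30569731] 87.64108960137175 [78.29461086 78.64515168 95.01248076 91.08143004 92.71927824 89.21744686
 87.01610398]
171.30833257786963 -26.77798635047647
pivot [436.34005883  97.77649763]
ball local [ -31.9261426  -180.66413323]
[507.68552989  74.3280842  205.        ]
[1098.33966605  598.46610768]
```

apply_moves:
  series:
    - [[0, 0, -0.1, 0, 0, 0.2], [0, 0, -0.2, 0, 0, 0.4], [-0.06, 0.065, -0.3, 0, 0, 0.6], [-0.12, 0.13, -0.33, 0, 0, 0.8], [-0.18, 0.195, -0.33, 0, 0, 1], [-0.25, 0.26, -0.33, 0, 0, 1], [-0.32, 0.33, -0.33, 0, 0, 1], [-0.38, 0.4, -0.33, 0, 0, 1], [-0.44, 0.47, -0.33, 0, 0, 1], [-0.5, 0.54, -0.33, 0, 0, 1], [-0.55, 0.6, -0.33, 0, 0, 1], [-0.6, 0.647, -0.33, 0, 0, 1], [-0.6, 0.647, -0.33, 0, 0, 1], [-0.6, 0.647, -0.33, 0, 0, 1]]

```text
time_s: 1.9
position: [470.2, 116.4, 451.1]
tool_rot: [[0.927, 0.376, -0.001], [0.376, -0.927, 0.001], [-0.0, -0.001, -1.0]]
force: [0.2, 1.1, -0.1]
opening: 85.4
```

apply_moves:
  series:
    - [[0, 0, 0, 0, 0, 0.23], [0, 0, 0, 0, 0, 0.46], [0, 0, 0, 0, 0, 0.69], [0, 0, 0, 0, 0, 0.92], [0, 0, 0, 0, 0, 1], [0, 0, 0, 0, 0, 1], [0, 0, 0, 0, 0, 1]]

```text
time_s: 2.78
position: [470.3, 116.6, 451.2]
tool_rot: [[0.922, -0.388, -0.0], [-0.388, -0.922, 0.0], [-0.0, 0.0, -1.0]]
force: [-0.3, -0.6, 0.3]
opening: 85.4
```

```bash
python3 - <<'E'
from h import *
s=telemetry.state();print(s['time_s'],s['position'],s['tool_rot'].round(3),s['q'].round(2))
f=grab('wrist','w1');print(np.round(-np.array(f['R']).T@np.array(f['t']).ravel()),f['camera_matrix'])
E
```

```text
2.775 [470.3005469  116.56200313 451.17822672] [[ 0.922 -0.388 -0.   ]
 [-0.388 -0.922  0.   ]
 [-0.     0.    -1.   ]] [-0.88 -0.    0.56  1.6   0.    1.55 -0.73]
[499. 185. 573.] [[430.72601903   0.         323.57236491]
 [  0.         430.72601903 240.48406391]
 [  0.           0.           1.        ]]
```

View pics/w1.png

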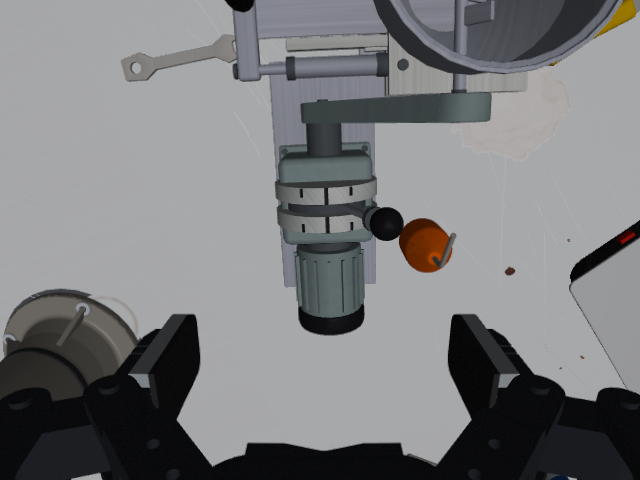

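```bash
python3 - <<'E'
from h import *
f=load('w1')
cv2.imwrite('pics/c3.png',cv2.resize(f['pixels'][80:280,230:430],None,fx=3,fy=3,interpolation=cv2.INTER_CUBIC))
cv2.imwrite('pics/c4.png',cv2.resize(f['pixels'][0:120,220:420],None,fx=4,fy=4,interpolation=cv2.INTER_CUBIC))
E
```

```text
(no output)
```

View pics/c3.png

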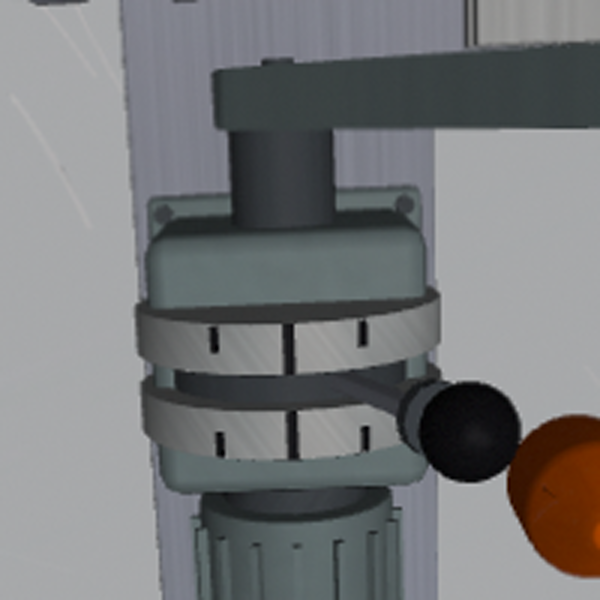

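View pics/c4.png

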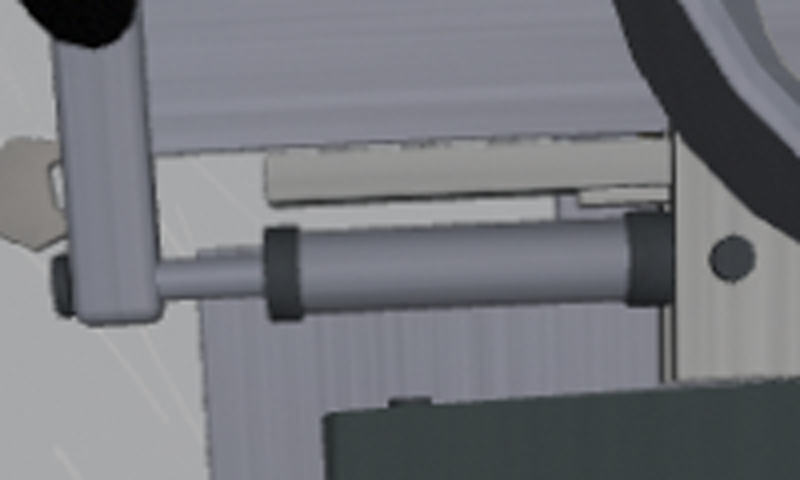

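```bash
python3 - <<'E'
from h import *
f=load('w1');sc=load('scene0')
M=np.array([onz(f,(u/3+230,v/3+80),143)[:2] for u,v in [(288,323),(292,375),(291,412),(294,459)]]);print(M)
d=M[0]-M[3];print('yaw marks',np.degrees(np.arctan2(d[1],d[0]))-90)
a=[onz(f,(u/4+220,v/4),160)[:2] for u,v in [(300,318),(627,305)]];d=a[1]-a[0];print('yaw tube',np.degrees(np.arctan2(d[1],d[0])))
a=[onz(f,(u/4+220,v/4),164)[:2] for u,v in [(57,60),(76,318),(145,60),(160,310)]]
for i in (0,2): d=a[i]-a[i+1];print('yaw bar',np.degrees(np.arctan2(d[1],d[0]))-90)
b=tri([(f,(386.3,223.7)),(sc,(302.8,237))]);print('ball',b)
s=telemetry.state();print('tool yaw',np.degrees(np.arctan2(s['tool_rot'][1,0],s['tool_rot'][0,0])))
for yaw in(-24.3,-23.8,-22.8):
  y=np.radians(yaw);R=np.array([[np.cos(y),-np.sin(y)],[np.sin(y),np.cos(y)]])
  print('ball minus mid mark, doser',R.T@(b[0][:2]-M[[1,2]].mean(0)))
E
```

```text
[[472.01176029 115.46880884]
 [466.37270939  98.53069688]
 [461.07169781  86.75710534]
 [455.57193404  70.94627054]]
yaw marks -20.266530070679522
yaw tube -20.602579528305217
yaw bar -20.95473281907246
yaw bar -21.152364500315343
ball (array([511.63040973,  74.86447598, 201.79000973]), [np.float64(1.172540049795619), np.float64(1.1725400497956135)])
tool yaw -22.84381256945024
ball minus mid mark, doser [50.98018477  3.5106884 ]
ball minus mid mark, doser [51.00887975  3.06567433]
ball minus mid mark, doser [51.05461424  2.17497971]
```

apply_moves:
  series:
    - [[0.045, 0.019, 0.06, 0, 0, -0.05], [0.09, 0.037, 0.15, 0, 0, -0.05], [0.09, 0.037, 0.23, 0, 0, -0.05], [0.09, 0.037, 0.27, 0, 0, -0.05], [0.09, 0.037, 0.27, 0, 0, -0.05], [0.09, 0.037, 0.27, 0, 0, -0.05]]

```text
time_s: 3.58
position: [512.5, 74.4, 290.6]
tool_rot: [[0.936, -0.353, 0.002], [-0.353, -0.936, 0.001], [0.002, -0.001, -1.0]]
force: [0.4, 0.4, 0.2]
opening: 85.4
```

```bash
python3 - <<'E'
from h import *
s=telemetry.state();print(s['position'],s['tool_rot'].round(4))
f=grab('wrist','w2')
E
```

```text
[512.46607437  74.39450314 290.61008539] [[ 9.356e-01 -3.531e-01  2.100e-03]
 [-3.531e-01 -9.356e-01  7.000e-04]
 [ 1.700e-03 -1.400e-03 -1.000e+00]]
```

View pics/w2.png

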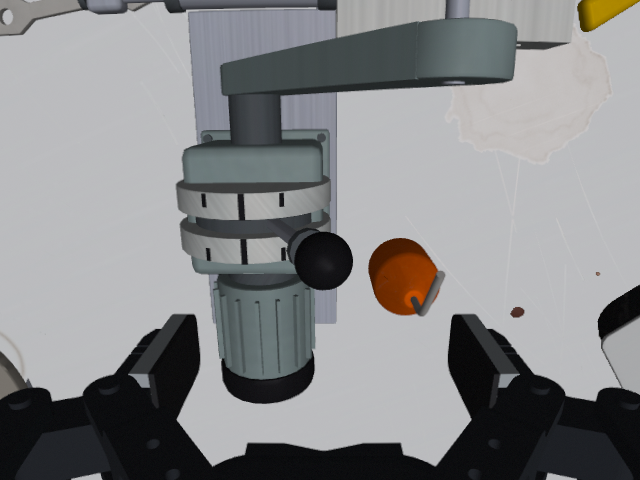

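```bash
python3 - <<'E'
from h import *
f=load('w2');w=load('w1')
print(np.array([onz(f,p,143)[:2] for p in [(240,194),(241.5,219),(243,239),(244.5,263)]]))
print(tri([(f,(322.5,261)),(w,(386.3,223.7))]), onz(f,(322.5,261),203))
E
```

```text
[[471.21806305 115.33995677]
 [465.52369105 100.03794809]
 [460.99857222  87.36468565]
 [455.19234077  71.76288582]]
(array([512.43341295,  76.22522954, 208.2270125 ]), [np.float64(0.011278455470296324), np.float64(0.011278455470308296)]) [511.77245268  74.512779   203.        ]
```

apply_moves:
  series:
    - [[0, 0, 0.06, 0, 0, 0], [0, 0, 0.119, 0, 0, 0], [0, 0, 0.119, 0, 0, 0], [0, 0, 0.119, 0, 0, 0]]

```text
time_s: 4.12
position: [513.1, 74.3, 219.9]
tool_rot: [[0.935, -0.353, 0.003], [-0.353, -0.935, 0.001], [0.003, -0.002, -1.0]]
force: [0.2, -1.0, 0.1]
opening: 85.3
```

apply_moves:
  series:
    - [[0, 0, 0, 0, 0, 0], [0, 0, 0, 0, 0, 0], [0, 0, 0, 0, 0, 0], [0, 0, 0, 0, 0, 0], [0, 0, 0, 0, 0, 0], [0, 0, 0, 0, 0, 0], [0, 0, 0, 0, 0, 0], [0, 0, 0, 0, 0, 0]]
  claw: 0.3

```text
time_s: 5.12
position: [512.2, 74.1, 218.6]
tool_rot: [[0.935, -0.354, 0.001], [-0.354, -0.935, 0.0], [0.001, -0.001, -1.0]]
force: [0.4, -0.9, 5.7]
opening: 27.1
```

```bash
python3 - <<'E'
from h import *
s=telemetry.state();print(s['position'],s['force'],s['opening'])
f=grab('wrist','w3');g=grab('side','s3')
a=f['pixels'][200:480,150:500];b=cv2.resize(g['pixels'][180:270,270:380],None,fx=4,fy=4,interpolation=cv2.INTER_CUBIC)[:280]
cv2.imwrite('pics/c5.png',np.hstack([a,b]))
E
```

```text
[512.23746573  74.07430672 218.62592894] [ 0.43878697 -0.87195279  5.74784046] 27.104448923651066
```

View pics/c5.png

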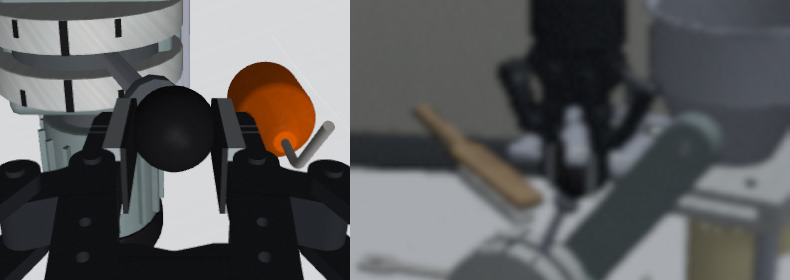

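apply_moves:
  series:
    - [[0, 0, 0, 0, 0, 0], [0, 0, 0, 0, 0, 0], [-0.01, 0, 0, 0, 0, 0], [-0.02, 0, 0, 0, 0, 0], [-0.03, 0, 0, 0, 0, 0], [-0.04, 0, 0, 0, 0, 0], [-0.05, 0, 0, 0, 0, 0], [-0.06, 0, 0, 0, 0, 0], [-0.07, 0, 0, 0, 0, 0], [-0.08, 0, 0, 0, 0, 0], [-0.086, 0, 0, 0, 0, 0], [-0.086, 0, 0, 0, 0, 0], [-0.086, 0, 0, 0, 0, 0]]
  claw: 0.42

```text
time_s: 6.85
position: [462.5, 92.5, 217.4]
tool_rot: [[0.935, -0.354, -0.002], [-0.354, -0.935, 0.0], [-0.002, 0.001, -1.0]]
force: [-0.2, -0.2, -0.2]
opening: 36.1
```

apply_moves:
  series:
    - [[-0.0005, 0, 0, 0, 0, 0], [-0.0005, 0, 0, 0, 0, 0], [-0.0005, 0, 0, 0, 0, 0], [-0.0005, 0, 0, 0, 0, 0], [-0.0005, 0, 0, 0, 0, 0]]
  claw: 0.32

```text
time_s: 7.48
position: [463.1, 92.4, 217.8]
tool_rot: [[0.935, -0.354, -0.0], [-0.354, -0.935, -0.0], [-0.0, 0.0, -1.0]]
force: [0.9, -0.4, 1.7]
opening: 28.5
```

```bash
python3 - <<'E'
from h import *
s=telemetry.state();print(s['position'],s['force'],s['opening'], s['position'][:2]@s['tool_rot'][:2,0])
f=grab('wrist','w4');g=grab('side','s4')
a=f['pixels'][200:480,150:500];b=cv2.resize(g['pixels'][180:270,270:380],None,fx=4,fy=4,interpolation=cv2.INTER_CUBIC)[:280]
cv2.imwrite('pics/c6.png',np.hstack([a,b]))
E
```

```text
[463.06003454  92.35733123 217.83507293] [ 0.9199162  -0.41696964  1.67080352] 28.539534168420218 400.4457871172747
```

View pics/c6.png

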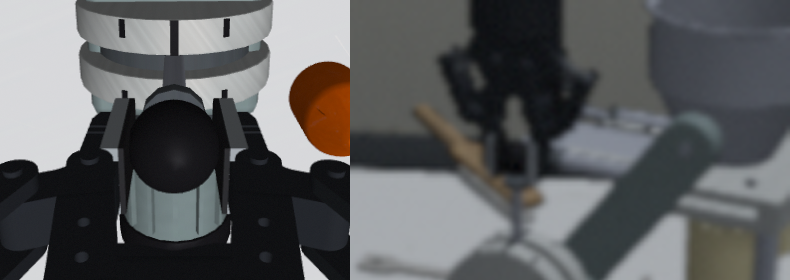

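apply_moves:
  series:
    - [[0, 0, 0, 0, 0, 0], [0, 0, 0, 0, 0, 0], [0, 0, 0, 0, 0, 0], [0, 0, 0, 0, 0, 0], [0, 0, -0.05, 0, 0, 0], [0, 0, -0.13, 0, 0, 0], [0, 0, -0.22, 0, 0, 0], [0, 0, -0.22, 0, 0, 0], [0, 0, -0.22, 0, 0, 0]]
  claw: 1.0

```text
time_s: 8.7
position: [462.7, 92.4, 349.4]
tool_rot: [[0.935, -0.354, -0.001], [-0.354, -0.935, 0.0], [-0.001, 0.0, -1.0]]
force: [0.2, 0.4, -0.9]
opening: 85.0
```

```bash
python3 - <<'E'
from h import *
s=telemetry.state();print(s['position'],s['force'],s['opening'])
f=grab('wrist','w5');g=grab('side','s5')
cv2.imwrite('pics/c7.png',cv2.resize(f['pixels'][150:350,200:450],None,fx=3,fy=3,interpolation=cv2.INTER_CUBIC))
cv2.imwrite('pics/c8.png',cv2.resize(g['pixels'][180:300,250:400],None,fx=5,fy=5,interpolation=cv2.INTER_CUBIC))
E
```

```text
[462.70249605  92.40382174 349.38524454] [ 0.16127802  0.42357263 -0.86528969] 85.02405388701169
```

View pics/c7.png

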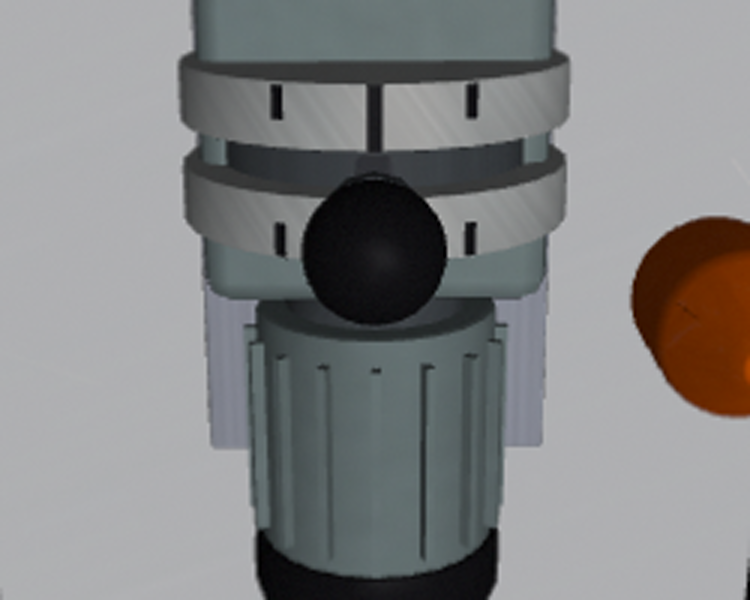

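View pics/c8.png

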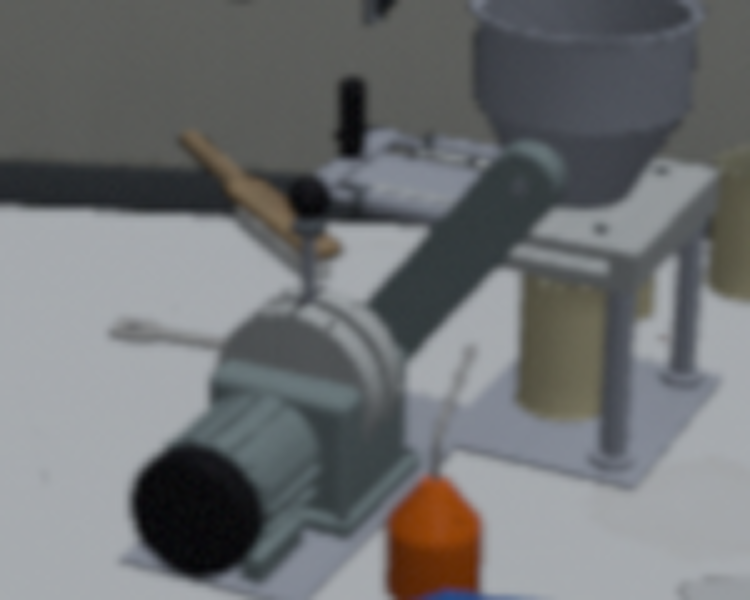

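apply_moves:
  series:
    - [[-0.03, -0.08, 0, 0, 0, 0], [-0.06, -0.16, 0, 0, 0, 0], [-0.08, -0.24, 0, 0, 0, 0], [-0.108, -0.32, 0, 0, 0, 0], [-0.108, -0.325, 0, 0, 0, 0], [-0.108, -0.325, 0, 0, 0, 0], [-0.108, -0.325, 0, 0, 0, 0]]

```text
time_s: 9.68
position: [471.8, 295.8, 349.6]
tool_rot: [[0.934, -0.356, -0.0], [-0.356, -0.934, -0.001], [-0.0, 0.001, -1.0]]
force: [-0.2, -0.5, 0.4]
opening: 85.4
```

```bash
python3 - <<'E'
from h import *
s=telemetry.state();print(s['position'],s['force'],s['opening'])
f=grab('wrist','w6')
E
```

```text
[471.7835046  295.80116097 349.58397914] [-0.20094172 -0.52808589  0.36977769] 85.41057318387085
```

View pics/w6.png

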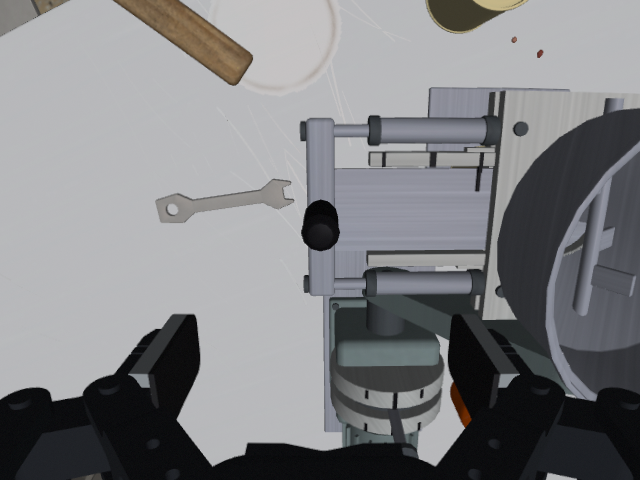

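```bash
python3 - <<'E'
from h import *
f=load('w6');s=telemetry.state();p=s['position'];R=s['tool_rot']
g=f['pixels'][195:260,295:345].max(2)
n,l,st,c=cv2.connectedComponentsWithStats((g<45).astype(np.uint8));print(st,c+[295,195])
for uv,z in [((320.5,232),212),((320.5,210),175)]:
  G=onz(f,uv,z);print(G,R.T@(G-p))
cv2.imwrite('pics/c9.png',cv2.resize(f['pixels'][90:310,290:510],None,fx=2.7,fy=2.7,interpolation=cv2.INTER_CUBIC))
E
```

```text
[[   0    0   50   65 1757]
 [   7    5   38   51 1493]] [[318.83949915 228.20091064]
 [320.27729404 225.58673811]]
[470.0761977  297.59181883 212.        ] [ -2.23730054  -0.99108937 137.8467192 ]
[471.85815709 302.97187168 175.        ] [ -2.48692354  -6.66485286 174.84491435]
```

View pics/c9.png

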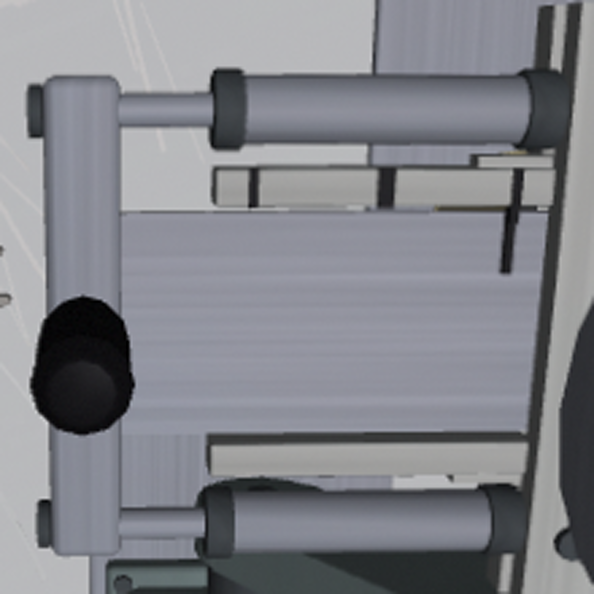

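apply_moves:
  series:
    - [[-0.004, -0.003, 0.08, 0, 0, 0], [-0.004, -0.003, 0.16, 0, 0, 0], [-0.004, -0.003, 0.22, 0, 0, 0], [-0.004, -0.003, 0.249, 0, 0, 0], [-0.004, -0.003, 0.249, 0, 0, 0], [-0.004, -0.003, 0.249, 0, 0, 0]]

```text
time_s: 10.48
position: [471.0, 300.7, 202.3]
tool_rot: [[0.935, -0.354, 0.003], [-0.354, -0.935, 0.002], [0.002, -0.003, -1.0]]
force: [0.3, -0.4, 0.3]
opening: 85.6
```

apply_moves:
  series:
    - [[0, 0, 0, 0, 0, 0], [0, 0, 0, 0, 0, 0], [0, 0, 0, 0, 0, 0], [0, 0, 0, 0, 0, 0], [0, 0, 0, 0, 0, 0], [0, 0, 0, 0, 0, 0], [0, 0, 0, 0, 0, 0], [0, 0, 0, 0, 0, 0], [0, 0, 0, 0, 0, 0]]
  claw: 0.0

```text
time_s: 11.6
position: [470.6, 300.2, 201.1]
tool_rot: [[0.935, -0.354, 0.002], [-0.354, -0.935, 0.0], [0.001, -0.001, -1.0]]
force: [5.2, -2.6, 4.5]
opening: 22.4
```

```bash
python3 - <<'E'
from h import *
s=telemetry.state();print(s['position'],s['force'],s['opening'],s['tool_rot'].round(4)[:2,0])
f=grab('wrist','w7')
E
```

```text
[470.59000648 300.20469787 201.07135053] [ 5.21636362 -2.59811054  4.54251958] 22.393048430633815 [ 0.9353 -0.3539]
```

View pics/w7.png

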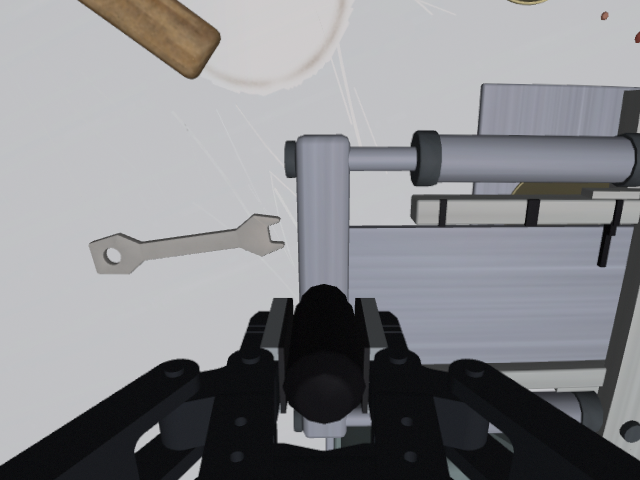

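apply_moves:
  series:
    - [[-0.01, 0, 0, 0, 0, 0], [-0.02, 0, 0, 0, 0, 0], [-0.03, 0, 0, 0, 0, 0], [-0.04, 0, 0, 0, 0, 0], [-0.05, 0, 0, 0, 0, 0], [-0.0565, 0, 0, 0, 0, 0], [-0.0565, 0, 0, 0, 0, 0], [-0.0565, 0, 0, 0, 0, 0], [-0.0565, 0, 0, 0, 0, 0], [-0.0565, 0, 0, 0, 0, 0]]

```text
time_s: 12.9
position: [440.5, 311.4, 201.1]
tool_rot: [[0.935, -0.355, 0.004], [-0.355, -0.935, -0.0], [0.004, -0.001, -1.0]]
force: [8.9, -2.3, 2.7]
opening: 22.7
```

```bash
python3 - <<'E'
from h import *
s=telemetry.state();print(s['position'],s['force'],s['opening'],s['tool_rot'].round(4)[:2,0])
d=s['position']-np.array([470.59,300.205,201.07]);print('moved',d@np.array([.9353,-.3539,0]),d@np.array([.3539,.9353,0]))
f=grab('wrist','w8')
w=load('w7')
a=cv2.resize(f['pixels'][185:285,400:640],None,fx=3,fy=3,interpolation=cv2.INTER_CUBIC)
b=cv2.resize(w['pixels'][185:285,400:640],None,fx=3,fy=3,interpolation=cv2.INTER_CUBIC)
cv2.imwrite('pics/c10.png',np.vstack([a,b]))
E
```

```text
[440.45293417 311.37122128 201.06020627] [ 8.85821036 -2.33816576  2.6569664 ] 22.749450272634835 [ 0.9349 -0.3548]
moved -32.13892338301814 -0.2217408352387515
```

View pics/c10.png

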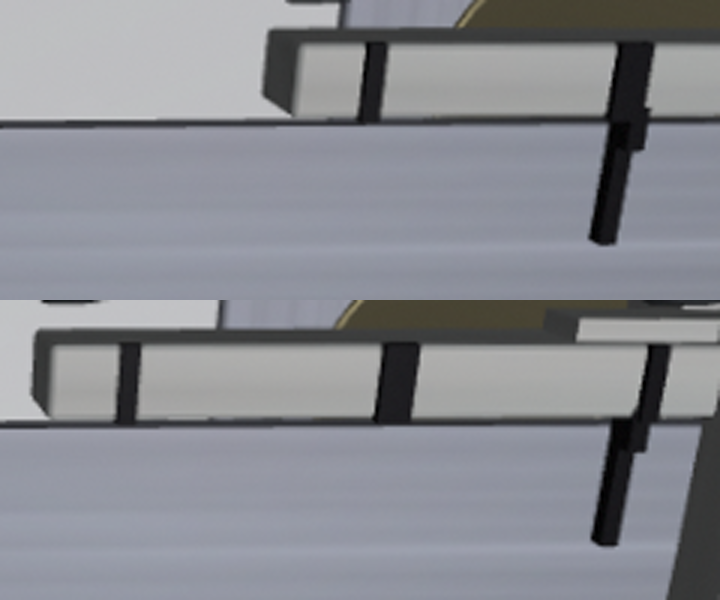

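View pics/w8.png

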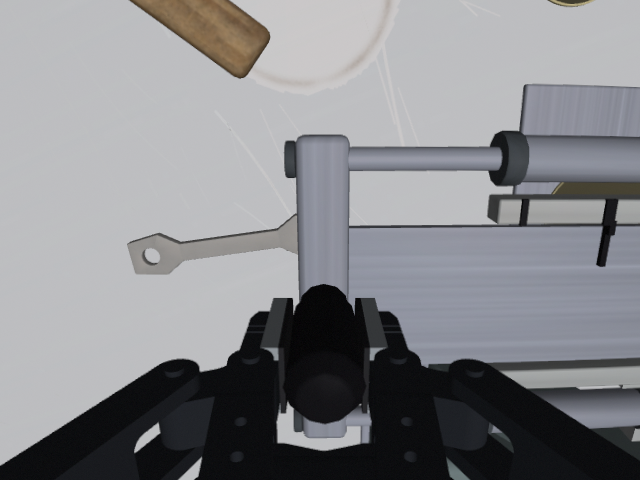

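```bash
python3 - <<'E'
from h import *
ux=np.array([.9353,-.3539,0])
# bar centre column at upper part, row profile; detect edges by gradient along row
def edges(f,row,lo,hi):
    g=cv2.GaussianBlur(cv2.cvtColor(f['pixels'],cv2.COLOR_BGR2GRAY).astype(float),(1,5),0)[row]
    d=np.diff(g); i=np.argsort(-abs(d[lo:hi]))[:6]+lo
    return [(int(k),round(float(d[k]),1)) for k in sorted(i)]
F={k:load(k) for k in('w6','w7','w8')}
for k,r in(('w6',150),('w6',180),('w7',200),('w8',180),('w8',200)):
    print(k,r,edges(F[k],r,285,365))
# marks triang: centre of top strip of half mark & full mark
pix={'half':{'w6':(386.5/2.7+290,187/2.7+90),'w7':(399/3+400,382/3+185-100),'w8':(631/3+400,80/3+185)},
'full':{'w6':(254/2.7+290,187/2.7+90),'w7':(130/3+400,382/3+185-100),'w8':(373/3+400,80/3+185)}}
for m,d in pix.items():
    X,r=tri([(F[k],uv) for k,uv in d.items()]);print(m,X,X@ux,np.round(r,2))
    for k,uv in d.items(): print('   ',k,onz(F[k],uv,X[2])@ux)
# pointer tip
pt={'w6':(506/2.7+290,270/2.7+90),'w7':(605/3+400,(543-300)/3+185),'w8':(603/3+400,242/3+185)}
for z in(145,150,155,160,165): print(z,[round(float(onz(F[k],uv,z)@ux),2) for k,uv in pt.items()])
E
```

```text
w6 150 [(305, -74.8), (307, 10.8), (308, 12.7), (309, 15.4), (333, 10.4), (334, 54.4)]
w6 180 [(290, 20.6), (305, -32.7), (306, -63.4), (308, 13.8), (309, 17.4), (334, 33.0)]
w7 200 [(295, -30.4), (296, -79.4), (298, 11.8), (347, -24.6), (348, 29.5), (349, 56.4)]
w8 180 [(295, -99.8), (297, 17.2), (302, 10.0), (347, -25.1), (348, 30.2), (349, 56.9)]
w8 200 [(295, -61.7), (296, -47.9), (297, 17.6), (347, -26.3), (348, 61.3), (349, 30.8)]
half [558.92988556 306.53430368 163.57968049] 414.2846318926835 [0.04 0.1  0.06]
    w6 414.2476422661091
    w7 414.39235401365903
    w8 414.2089946009912
full [526.18527477 318.7491894  163.14773351] 379.3357493616749 [0.07 0.1  0.07]
    w6 379.3089927578819
    w7 379.4302775873399
    w8 379.26502938889894
145 [454.97, 459.81, 427.77]
150 [453.16, 456.26, 424.21]
155 [451.34, 452.71, 420.65]
160 [449.53, 449.16, 417.09]
165 [447.72, 445.61, 413.53]
```

```bash
python3 - <<'E'
from h import *
ux=np.array([.9353,-.3539,0]);F={k:load(k) for k in('w6','w7','w8')}
# bar right edge (top side edge), left dark edge
for k,r,l,rt in(('w6',150,306,334.8),('w6',180,306.3,334.8),('w7',200,296.5,349.2),('w8',200,296.2,349)):
    for z in (160,164): print(k,r,z,onz(F[k],(l,r),z)@ux,onz(F[k],(rt,r),z)@ux)
E
```

```text
w6 150 160 323.89609205723065 344.3983411587653
w6 150 164 324.05983445920293 344.2985585286202
w6 180 160 323.80427250006824 344.4710992931156
w6 180 164 323.9691951019119 344.3703814685148
w7 200 160 323.29425772547575 343.5448812464148
w7 200 164 323.54680342295217 343.2999732774539
w8 200 160 291.21824382911757 311.51037835983243
w8 200 164 291.46267784822555 311.2564717396435
```

apply_moves:
  series:
    - [[-0.002, 0, 0, 0, 0, 0], [-0.0039, 0, 0, 0, 0, 0], [-0.0039, 0, 0, 0, 0, 0], [-0.0039, 0, 0, 0, 0, 0], [-0.0039, 0, 0, 0, 0, 0], [-0.0039, 0, 0, 0, 0, 0], [-0.0039, 0, 0, 0, 0, 0], [-0.0039, 0, 0, 0, 0, 0]]

```text
time_s: 13.95
position: [438.7, 312.1, 201.1]
tool_rot: [[0.935, -0.355, 0.005], [-0.355, -0.935, -0.0], [0.005, -0.002, -1.0]]
force: [9.8, -3.6, 1.0]
opening: 22.2
```

```bash
python3 - <<'E'
from h import *
ux=np.array([.9353,-.3539,0])
s=telemetry.state();d=s['position']-np.array([470.59,300.205,201.07]);print('moved+.7',-d@ux+.7,s['force'],s['opening'])
f=grab('wrist','w9');g=grab('side','s9');h=grab('scene','sc9')
print('bar',334.15-np.mean([onz(f,(l,200),164)@ux for l in(296.2,349)]))
a=cv2.resize(f['pixels'][185:285,400:640],None,fx=3,fy=3,interpolation=cv2.INTER_CUBIC)
b=cv2.resize(g['pixels'][180:270,270:450],None,fx=4,fy=4,interpolation=cv2.INTER_CUBIC)
cv2.imwrite('pics/c11.png',np.vstack([a,b[:300]]))
gg=cv2.cvtColor(f['pixels'],cv2.COLOR_BGR2GRAY).astype(float)[200];dd=np.diff(gg);print([(i,round(dd[i])) for i in range(285,360) if abs(dd[i])>20])
E
```

```text
moved+.7 34.75681257798545 [ 9.76984307 -3.55012352  0.97555637] 22.174014511459244
bar 34.67860940788762
[(295, -61), (296, -47), (347, -26), (348, 61), (349, 32)]
```

View pics/c11.png

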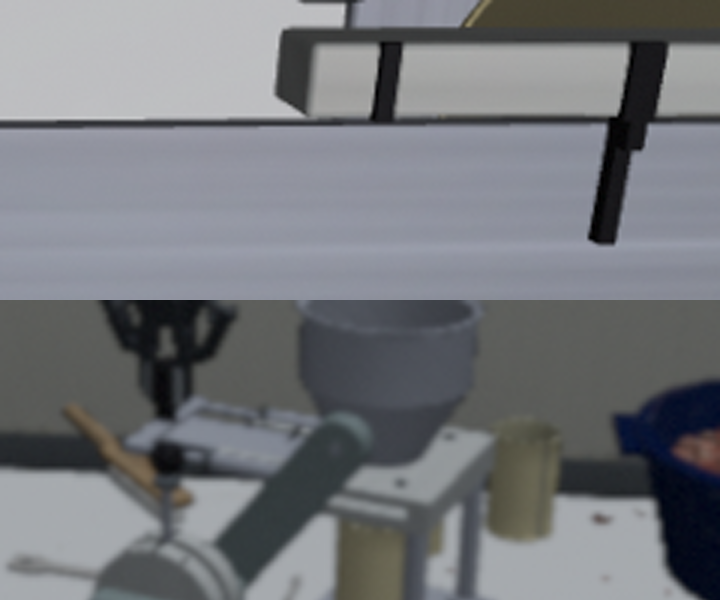

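apply_moves:
  series:
    - [[-0.0003, 0, 0, 0, 0, 0], [-0.0003, 0, 0, 0, 0, 0], [-0.0003, 0, 0, 0, 0, 0], [-0.0003, 0, 0, 0, 0, 0], [-0.0003, 0, 0, 0, 0, 0], [-0.0003, 0, 0, 0, 0, 0]]

```text
time_s: 14.85
position: [438.6, 312.0, 201.1]
tool_rot: [[0.935, -0.355, 0.005], [-0.355, -0.935, -0.0], [0.005, -0.002, -1.0]]
force: [10.4, -3.3, 2.2]
opening: 22.4
```

```bash
python3 - <<'E'
from h import *
from plant import job_done
ux=np.array([.9353,-.3539,0])
s=telemetry.state();d=s['position']-np.array([470.59,300.205,201.07]);t=-d@ux+.7
f=grab('wrist','w10');gg=cv2.cvtColor(f['pixels'],cv2.COLOR_BGR2GRAY).astype(float)[200];dd=np.diff(gg);print([(i,round(dd[i])) for i in range(285,360) if abs(dd[i])>20])
print(t,s['force'],s['opening'],334.15-np.mean([onz(f,(l,200),164)@ux for l in(296.2,349)]))
if abs(t-35)<1: print(job_done())
E
```

```text
[(295, -61), (296, -47), (347, -27), (348, 63), (349, 31)]
34.7709058849018 [10.38181807 -3.29571044  2.24347681] 22.43555682632556 34.688185037363894
the job is handed in; nothing more can be done
None
```

I set the agitator lever to neutral first. Then I gripped the shutter's post, pulled it out to half travel and handed the job in still holding it, at about 15 s of the 48 s allowed.

- **Lever:** From above, the ball lined up with the long middle mark to within about 1 pixel (roughly 0.005 rad). The side view after the pull still showed it upright.
- **Shutter:** Travel measured 34.8 mm from the arm's position and 34.7 mm from the cross-bar in the wrist picture, against a target of 35 mm. The arm's figure includes about 0.7 mm that the grip had already pulled the shutter, as read from the picture. The force along the pull was about 11 N, close to the 10 N expected at half, and the position did not change while I held it.
- **Other objects:** The arm touched only the lever ball and the shutter grip, and measured tool forces stayed near 11 N. I did not measure the other objects' positions again at the end.

No check failed, and the only disagreements were the small differences given above.

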